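Jack up the front of a bench steriliser and hold it raised

ROBOT

A 7-joint arm with a two-finger parallel gripper is mounted at the origin on a cart in front of the work surface, level with it; the furniture and walls round the work are solid. World frame = base frame: x ahead of the robot, y to its left, z up, the work surface at z = 0. Lengths are in m, angles in degrees, forces in N, time in s.
With the tool pointing down it reaches from about 0.4 to 0.925 m from the base axis. Payload 4.1 kg.
Tool frame: the origin (TCP) lies midway between the tips of the shut fingers; the grasp point (between the pads) lies 19 mm behind it (pinch_z is the distance from the TCP to the grasp point, in m); z points along the fingers, y is the line along which they close (so a half turn about z gives the same grasp; the last joint's range is limited). The gripper opens to 85 mm and grips with 20 to 120 N. Pads are 22 mm wide; open, the fingers measure 114 mm over their backs; the gripper's body (76 mm by 85 mm) begins 54 mm behind the grasp point. The pads swing forward as they close: fully open they stand 13 mm farther back than shut.
Start: joints at [-81.016, 22.827, 2.584, 88.041, -1.071, 69.15, -2.905], TCP at [0.164, 0.629, 0.231] pointing down, gripper open.
Joint ranges: [-161.44, 161.44], [-28.35, 127.94], [-78.24, 83.42], [0, 140.83], [-78.03, 258.03], [13.02, 114.36], [-168.23, 168.23]. Speed limits (degrees/s): [147.25, 147.25, 180, 180, 180, 180, 180].

INTERFACE

Orientations are given as [roll, pitch, yaw] about the fixed x, y, z axes, in that order (R = Rz(yaw) Ry(pitch) Rx(roll)).
In Python, from workcell import sense, get_image, camera_model, close_job, pinch_z gives the robot as it stands.
- The arm moves only by the tool jog_arm, never from a script. Its argument "commands" is a list of rows, each a list of 5 numbers: the closure in counts, from 0 (fully open) to 255 (shut), then the shift along the tool's x, y, z in mm, then the turn about the tool's z in rad. A call has 1 to 20 rows; each row is the pose to reach, as a shift and turn from the pose commanded when the call began, along the tool's axes at that moment; what a row does not reach only later rows make up. A row lasts 1/10 s, in which the tool goes at most 50 mm and 8.59 degrees, less where a joint would pass 70% of its speed; a pose out of reach is approached as far as the arm can. A call with a gripper value outside its range is refused whole. The fingers move at their own pace and stop on an object; "squeeze" is the grip in N (left out, the last holds). Time passes only in rows, so rows that repeat a pose let the fingers close. It gives the time, the measured TCP pose, the force, the opening and the grip force at its end, in the units of the state.
- sense(): the state, without advancing time (a new reading comes with each control period).
- get_image(name): name is "scene" or "side" or "wrist"; returns (picture, depth): 384x512x3 uint8, blue, green, red; 384x512 float32, m along the optical axis (not along the pixel's ray), 0 where there is no reading.
- camera_model(name): a dict with "vfov" (degrees; the focal length in pixels is half the picture's height over the tangent of half this angle, whatever the lens; pixels are square), "cx", "cy" (the principal point, pixels), "view" (4x4, takes a point from world to camera coordinates). Camera axes: x right, y down, z forward; pixel columns grow to the right and rows downward; lengths in m; the calibration is good to about 2 mm. A picture is of the moment at which its call begins: read the wrist's pose just before it. camera_model takes no time and is no camera call; for the wrist camera it gives the pose at the moment of the call.
- close_job(): hands the job in; it is judged then, once.
The state is a dict: "t": time; "joint_positions": joint angles; "joint_vel": joint speeds; "effort": joint torques, N m; "eef_pos": TCP position; "eef_rot": TCP orientation; "contact_force": force on the tool from outside, world axes, zero at the start; "ft_torque": the same for the moment, N m; "opening": opening from 0.0 (shut) to 1.0 (fully open); "grasp_force": force on a finger pad.
Only numpy, scipy, OpenCV 4.12 (cv2) and the standard library are available. Lean on these libraries where they do the work, as an engineer would, in place of code of your own. Each camera call takes 0.05 s, during which the arm holds its last target. There are 200 camera calls.

TASK

The front of the small white bench steriliser has to be raised so that a colleague can change its front feet: take the brown iodine bottle that stands in the way and stand it upright in the steel tray, then set the red lever jack on the trolley top with its saddle centred under the black cross of the orange lift pad. Pump the jack's handle once as a trial, letting the steriliser right down again, then press the handle fully down a second time and finish while still holding it down, the steriliser's front raised on the jack alone. Do not tip the bottle over, and leave the specimen cup, the vial and the tape roll where they are.

Things in the scene. Friction and masses are not known exactly. Their poses are not given: they have to be found in the camera images.
- steriliser_tray: fixed steel tray under the white steriliser, 150 x 204 x 11 mm; origin: centre of its underside; its -x points out of the steriliser's front. Steriliser: 130 deep (x), 180 wide, top z = 143 mm, front face x = -65 mm, tilts about pins at the rear (x = +45, z = 68 mm). Orange lift pad, 60 mm wide, stands out 56 mm from the face at z = 60 to 66 mm.
- steriliser (a joint): tilt of the steriliser, rad: 0 = standing on its feet, grows as its front is raised (the lift pad rises about 14 mm per 0.1 rad); the jack's full stroke gives about 0.13. It is heavy (about 7 N at the lift pad) and falls back to 0 by itself.
- lift_mark (a point): the lift point: on the underside of the orange lift pad, straight below the black cross on its top; 95 mm in front (-x) of the steriliser tray's origin, 30 mm in front of the steriliser's front face, 26 mm behind the pad's front edge; 60 mm above the trolley top when not raised
- jack: red lever jack, loose, 0.7 kg; origin: underside of its base, below the lever's pivot. Base plate 8 mm thick, x -120 to +75, y -38 to +38 mm. At the origin an upright red block, 44 x 44 mm, to z = 80 mm, sides at y = -22 and +22: grip it across y to carry. Saddle to +x, handle to -x. In use its +x lies along the steriliser tray's +x.
- jack_handle (a joint): lever of the jack, rad: 0 = handle up, saddle down (a spring and the load return it there when let go); 0.36 = handle fully down against its stop, saddle 27 mm higher. The first 0.13 or so only brings the saddle up to the lift pad.
- saddle_top (a point): top centre of the jack's round steel saddle (32 mm across): 74 mm to +x of the jack's origin; 50 mm above the jack's underside with the handle up (10 mm lower than the lift pad), 77 mm with the handle down
- press_pad (a point): top centre of the handle's black press pad, 42 (x) x 44 (y) mm: 116 mm to -x of the jack's origin, 97 mm above its underside with the handle up; 120 mm to -x, 54 mm up with it fully down. Push straight down with closed fingertips: about 2 N at first, 5 to 9 N to hold it down under load.
- iodine_bottle: brown iodine bottle with white cap, 43 mm diameter, 118 mm tall, about 0.15 kg, upright before the lift pad; origin: centre of its underside, z axis up; the brown body reaches to z = 88 mm
- steel_tray: steel instrument tray, 188 (x) x 288 (y) x 28 mm, does not move; origin: centre of its underside; flat floor 3 to 6 mm thick for |x| < 65 and |y| < 115 mm
- specimen_cup: white specimen cup with lid, 62 mm diameter, 64 mm tall, beside the steriliser; leave alone; origin: centre of its underside
- vial: small vial with red cap, 23 mm diameter, 47 mm tall, beside the steriliser; leave alone; origin: centre of its underside
- tape_roll: flat roll of white tape, 62 mm diameter, 12 mm high, to one side before the steriliser; leave alone; origin: centre of its underside
Not all that is in view belongs to the job. Leave any blue look-alike of the iodine_bottle alone.

How it is judged (in metres and radians):
On the way, in this order (a step that is already met when the one before it is completed fails the run):
1. the iodine bottle stands upright in the steel tray, let go (x of iodine_bottle in the frame of steel_tray between -0.072 and 0.072 m and y of iodine_bottle in the frame of steel_tray between -0.122 and 0.122 m and z of iodine_bottle in the frame of steel_tray below 0.015 m and angle between iodine_bottle's own z axis and vertical below 0.2 rad and linear speed of iodine_bottle below 0.03 m/s and contact force between the fingers and iodine_bottle below 0.3 N), for 0.2 s.
2. the jack stands on the trolley top with its saddle under the lift mark, handle up, steriliser not raised (horizontal distance between saddle_top and lift_mark below 0.015 m and height (world z) of jack below 0.005 m and angle between jack's own z axis and vertical below 0.06 rad and value of joint jack_handle below 0.1 rad and value of joint steriliser below 0.01 rad and linear speed of jack below 0.02 m/s), for 0.2 s.
3. trial stroke: the steriliser's front is lifted by the jack alone (value of joint steriliser above 0.06 rad and contact force between jack and steriliser_tray above 2 N and horizontal distance between saddle_top and lift_mark below 0.015 m and contact force between each of the arm, the fingers and steriliser_tray below 0.5 N), for 0.1 s.
4. the steriliser is let right down again (value of joint steriliser below 0.01 rad and value of joint jack_handle below 0.15 rad and horizontal distance between saddle_top and lift_mark below 0.015 m), for 0.1 s.
At the end, for the whole second after the job is handed in: Fingers hold the handle down (over 0.31 rad, over 2 N); steriliser tilted over 0.075 rad, carried by the jack (over 3 N), untouched by the robot; saddle within 15 mm of the mark, jack flat on the trolley top; bottle upright and still in the tray (value of joint jack_handle above 0.31 rad and value of joint steriliser above 0.075 rad and horizontal distance between saddle_top and lift_mark below 0.015 m and contact force between the fingers and jack above 2 N and contact force between jack and steriliser_tray above 3 N and height (world z) of jack below 0.005 m and angle between jack's own z axis and vertical below 0.06 rad and contact force between each of the arm, the fingers and steriliser_tray below 0.5 N and x of iodine_bottle in the frame of steel_tray between -0.072 and 0.072 m and y of iodine_bottle in the frame of steel_tray between -0.122 and 0.122 m and z of iodine_bottle in the frame of steel_tray below 0.015 m and angle between iodine_bottle's own z axis and vertical below 0.2 rad and linear speed of iodine_bottle below 0.03 m/s); the arm keeps its last pose, push and grip.
It fails at once if the iodine bottle is tipped over (angle between iodine_bottle's own z axis and vertical above 0.7 rad).
It fails at once if the specimen cup is moved more than 3 cm (distance of specimen_cup from where it was at the start of the episode above 0.03 m).
It fails at once if the vial is moved more than 3 cm (distance of vial from where it was at the start of the episode above 0.03 m).
It fails at once if the tape roll is moved more than 3 cm (distance of tape_roll from where it was at the start of the episode above 0.03 m).
It also fails if it takes over 72 s, if anything falls off the work surface, if the arm or the gripper's body presses on something with over 40 N, if the wrist force passes 120 N, or if a joint passes its speed limit or range.

## Working session

There is one attempt and no reset: what is moved stays moved. The work goes in short steps, Python scripts to look and compute and a tool call to move; the robot and the scene stay as the last step left them, time stands still between calls to the robot, and variables do not carry over. Pictures are saved under pics/ and viewed, at most 10 in all, crops included, and the job is handed in when it is done.

Besides the shell and the picture viewer there is one more tool, called after "Request:" by a JSON object that holds its "method" and its "body", one argument or row to a line. jog_arm: Moves the arm, as the interface text tells. Its arguments: {"type":"object","properties":{"commands":{"type":"array"},"squeeze":{"type":"number"}},"required":["commands"]}

```bash
mkdir -p pics; ls; cat > h.py <<'E'
import numpy as np, cv2
from workcell import sense, get_image, camera_model, close_job, pinch_z
def K(m):
    f=192/np.tan(np.radians(m['vfov'])/2); return f,m['cx'],m['cy'],np.array(m['view'])
def cloud(name):
    m=camera_model(name); im,d=get_image(name); f,cx,cy,V=K(m)
    v,u=np.mgrid[0:384,0:512]
    P=np.stack([(u-cx)/f*d,(v-cy)/f*d,d],-1)
    W=(P-V[:3,3])@V[:3,:3]
    W[d==0]=np.nan
    return im,d,W,m
E
python3 - <<'E'
from h import *
print(sense(),pinch_z)
ims=[]
for n in ['scene','side','wrist']:
    im,d,W,m=cloud(n); np.savez(f'{n}.npz',im=im,d=d,W=W); print(n,m); cv2.imwrite(f'pics/{n}0.png',im)
E
```

```text
pics
{'t': 0.0, 'joint_positions': array([-81.01655367,  22.87371893,   2.58091519,  88.11418126,
        -1.06886952,  69.14899164,  -2.9039137 ]), 'joint_vel': array([-0.07990709, -0.07194453, -0.08424871, -0.02292844,  0.02090463,
       -0.03984845, -0.10232116]), 'effort': array([ 1.16039550e-04, -4.75123787e+01,  1.36479534e+00, -2.54223990e+01,
        1.15591980e-02,  9.71821515e-03, -3.78322056e-06]), 'eef_pos': array([0.16429717, 0.62824311, 0.23024336]), 'eef_rot': array([-1.79887678e+02,  1.05106223e-02,  1.65351985e+02]), 'contact_force': array([-0.1254284 , -0.46893397, -0.24627727]), 'ft_torque': array([-0.00026775,  0.01129676, -0.02054692]), 'grasp_force': 0.0, 'opening': 0.9956895628493337} 0.0187
scene {'vfov': 43.03234771238531, 'cx': 258.11723182331605, 'cy': 195.17805520665783, 'view': array([[ 0.8302187 , -0.55728322,  0.01312726, -0.47824465],
       [-0.41847681, -0.6386419 , -0.64576597,  0.33184169],
       [ 0.36825815,  0.53063353, -0.76342255,  1.47951869],
       [ 0.        ,  0.        ,  0.        ,  1.        ]])}
side {'vfov': 42.76992323971175, 'cx': 255.9774618368802, 'cy': 191.25017939781978, 'view': array([[-0.91012619, -0.41419088,  0.01078146,  0.54271447],
       [-0.30294724,  0.6474816 , -0.69927859,  0.21426546],
       [ 0.28265402, -0.63969796, -0.71476795,  1.53134305],
       [ 0.        ,  0.        ,  0.        ,  1.        ]])}
wrist {'vfov': 69.39301417536366, 'cx': 257.6616634659065, 'cy': 190.41774152529484, 'view': array([[ 0.25279896,  0.96751506, -0.00270157, -0.65009004],
       [ 0.92733193, -0.24150136,  0.28588911, -0.03798207],
       [ 0.27594958, -0.07477772, -0.9582589 ,  0.38068065],
       [ 0.        ,  0.        ,  0.        ,  1.        ]])}
```

View pics/scene0.png

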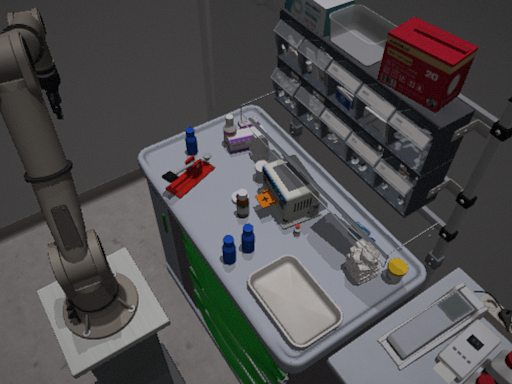

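View pics/side0.png

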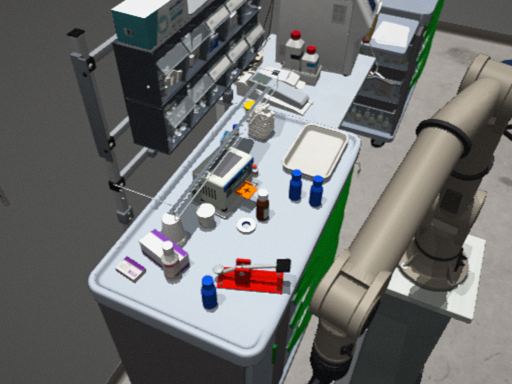

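The scene view shows the jack at about (190,176), bottle (242,204), orange pad (265,199) and tray (295,300). The side view shows the jack at (250,275), bottle (262,205), pad (247,190) and tray (315,150). Blue look-alikes stand beside the jack and bottle.

```bash
cat > m.py <<'E'
from h import *
def masks(im,W):
    hsv=cv2.cvtColor(im,cv2.COLOR_BGR2HSV).astype(int); h,s,v=hsv[...,0],hsv[...,1],hsv[...,2]
    ok=np.isfinite(W[...,0])&(W[...,2]>-.02)&(W[...,2]<.2)&(W[...,0]>.2)&(W[...,0]<1.1)
    return dict(red=ok&((h<5)|(h>174))&(s>170)&(v>70), orange=ok&(h>=7)&(h<20)&(s>180)&(v>140),
      brown=ok&((h<14)|(h>174))&(s>60)&(v<100)&(W[...,2]>.02), blue=ok&(h>105)&(h<130)&(s>150),
      tray=ok&(h>8)&(h<35)&(s>8)&(s<60)&(v>110))
def comps(mk,minA=15):
    n,l,st,c=cv2.connectedComponentsWithStats(mk.astype(np.uint8))
    return [(l==i,st[i],c[i]) for i in range(1,n) if st[i][4]>=minA]
E
python3 - <<'E'
from m import *
for n in ['scene','side']:
    z=np.load(n+'.npz'); im,W=z['im'],z['W']
    for k,mk in masks(im,W).items():
        for l,st,c in comps(mk):
            p=W[l]; print(n,k,c.round(),st[4],'med',np.median(p,0).round(3),'lo',np.percentile(p,3,0).round(3),'hi',np.percentile(p,97,0).round(3))
E
```

```text
scene red [190. 159.] 22 med [0.493 0.328 0.078] lo [0.475 0.319 0.073] hi [0.512 0.338 0.08 ]
scene red [196. 163.] 26 med [0.502 0.295 0.076] lo [0.485 0.288 0.061] hi [0.523 0.317 0.084]
scene red [188. 181.] 528 med [0.45  0.294 0.006] lo [ 0.392  0.253 -0.001] hi [0.56  0.333 0.016]
scene red [510. 357.] 27 med [ 0.776 -0.803  0.196] lo [ 0.766 -0.812  0.191] hi [ 0.786 -0.797  0.198]
scene red [486. 379.] 130 med [ 0.712 -0.804  0.147] lo [ 0.693 -0.82   0.143] hi [ 0.725 -0.793  0.151]
scene orange [264. 199.] 131 med [0.616 0.025 0.064] lo [ 0.596 -0.002  0.058] hi [0.641 0.052 0.071]
scene brown [190. 160.] 24 med [0.491 0.323 0.072] lo [0.474 0.317 0.06 ] hi [0.509 0.331 0.08 ]
scene brown [195. 169.] 132 med [0.495 0.293 0.044] lo [0.473 0.284 0.022] hi [0.523 0.321 0.076]
scene brown [271. 197.] 59 med [0.645 0.017 0.066] lo [ 0.621 -0.007  0.058] hi [0.656 0.053 0.078]
scene brown [242. 202.] 59 med [0.541 0.046 0.077] lo [0.529 0.036 0.07 ] hi [0.56  0.065 0.093]
scene brown [508. 361.] 62 med [ 0.768 -0.807  0.185] lo [ 0.762 -0.821  0.172] hi [ 0.779 -0.796  0.198]
sc
[... 3182 characters left out ...]
43.  74.] 44 med [ 0.966 -0.678  0.022] lo [ 0.944 -0.74   0.007] hi [ 0.98  -0.586  0.05 ]
side tray [255. 112.] 54 med [ 0.752 -0.325  0.113] lo [ 0.74  -0.451  0.037] hi [ 0.793 -0.307  0.127]
side tray [262. 123.] 448 med [ 0.719 -0.318  0.07 ] lo [ 0.695 -0.376  0.013] hi [ 0.764 -0.302  0.12 ]
side tray [315. 150.] 1341 med [ 0.501 -0.316  0.008] lo [ 0.404 -0.452 -0.003] hi [ 0.579 -0.189  0.031]
side tray [312. 153.] 22 med [ 0.507 -0.323 -0.001] lo [ 0.497 -0.344 -0.004] hi [ 0.521 -0.305  0.007]
side tray [172. 230.] 28 med [0.745 0.293 0.086] lo [0.737 0.285 0.064] hi [0.751 0.298 0.106]
side tray [169. 260.] 68 med [0.69  0.398 0.094] lo [0.679 0.378 0.081] hi [0.712 0.408 0.105]
```

Request:
{"method": "jog_arm", "body": {
  "commands": [
    [0, -20, -15, 0, 0],
    [0, -50, -40, 0, -0.05],
    [0, -90, -70, 0, -0.1],
    [0, -130, -100, 0, -0.15],
    [0, -170, -130, 0, -0.2],
    [0, -210, -160, 0, -0.256],
    [0, -250, -190, 0, -0.256],
    [0, -285, -215, 0, -0.256],
    [0, -304, -228, 0, -0.256],
    [0, -304, -228, 0, -0.256],
    [0, -304, -228, 0, -0.256],
    [0, -304, -228, 0, -0.256]
  ]
}}

```text
t: 1.35
eef_pos: [0.3998, 0.3327, 0.2311]
eef_rot: [180.0, -0.0, -179.8]
contact_force: [0.1, 1.5, -0.1]
opening: 1.001
grasp_force: 0.0
```

```bash
python3 - <<'E'
from m import *
im,d,W,m=cloud('wrist'); np.savez('w1.npz',im=im,d=d,W=W); cv2.imwrite('pics/w1.png',im)
for k,mk in masks(im,W).items():
    for l,st,c in comps(mk,60):
        p=W[l]; print(k,c.round(),st[4],'med',np.median(p,0).round(3),'lo',np.percentile(p,2,0).round(3),'hi',np.percentile(p,98,0).round(3))
E
```

```text
red [249. 209.] 3212 med [0.459 0.319 0.009] lo [0.382 0.288 0.007] hi [0.558 0.364 0.081]
red [214. 214.] 336 med [0.471 0.273 0.009] lo [0.436 0.259 0.008] hi [0.504 0.29  0.052]
red [234. 264.] 385 med [0.512 0.304 0.079] lo [0.484 0.293 0.008] hi [0.575 0.321 0.082]
brown [254. 234.] 297 med [0.476 0.329 0.05 ] lo [0.472 0.318 0.023] hi [0.505 0.34  0.077]
brown [230. 247.] 201 med [0.489 0.3   0.067] lo [0.483 0.291 0.04 ] hi [0.518 0.31  0.078]
brown [ 55. 280.] 818 med [0.54  0.078 0.073] lo [0.529 0.052 0.023] hi [0.557 0.082 0.089]
blue [329. 287.] 1993 med [0.537 0.421 0.081] lo [0.529 0.407 0.011] hi [0.559 0.44  0.12 ]
```

View pics/w1.png

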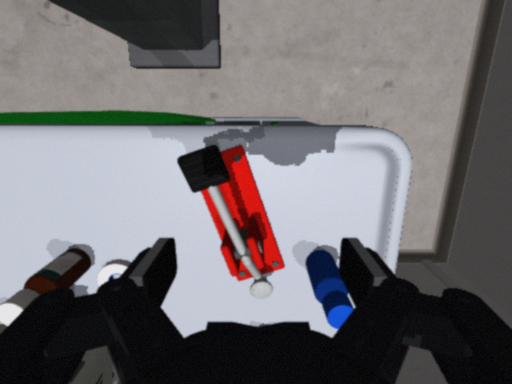

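The wrist view shows the jack with its black press pad at (203,168), saddle at (261,288) and red base between. It is yawed by about 15°. The bottle is at (55,275) and the tape at (118,272).

```bash
cat > jk.py <<'E'
from m import *
from scipy.optimize import least_squares
def circ(p,r):
    f=lambda c: np.hypot(p[:,0]-c[0],p[:,1]-c[1])-r
    return least_squares(f,p[:,:2].mean(0),loss='soft_l1',f_scale=.002).x
def base(W,mk):
    p=W[mk&(W[...,2]<.0125)&(W[...,2]>.003)]
    p=p[(np.abs(p[:,:2]-np.median(p[:,:2],0))<.2).all(1)]
    return cv2.minAreaRect(p[:,:2].astype(np.float32)*1000)
E
python3 - <<'E'
from jk import *
for n in ['w1','scene','side']:
    z=np.load(n+'.npz'); im,W=z['im'],z['W']; M=masks(im,W)
    print(n,'base',base(W,M['red']))
    g=im.max(-1); X,Y,Z=W[...,0],W[...,1],W[...,2]
    near=(abs(X-.48)<.17)&(abs(Y-.31)<.1)
    p=W[near&(g<60)&(Z>.088)&(Z<.105)&(X<.45)]; 
    if len(p)>4: print(' pad',len(p),np.median(p,0),cv2.minAreaRect(p[:,:2].astype(np.float32)*1000))
    p=W[near&(X>.53)&(Z>.044)&(Z<.056)]
    if len(p)>4: print(' saddle',len(p),p.min(0),p.max(0))
    p=W[near&(abs(X-.49)<.04)&M['red']&(Z>.07)&(Z<.09)]
    if len(p)>4: print(' block',len(p),p.min(0),p.max(0), np.median(p[:,2]))
    b=(M['brown'])&(abs(X-.545)<.05)&(abs(Y-.06)<.05)&(Z>.025)&(Z<.085)
    p=W[b]; print(' bottle',len(p),circ(p,.0215))
E
```

```text
w1 base ((477.0355529785156, 308.2708740234375), (192.10426330566406, 73.42635345458984), 18.780479431152344)
 pad 1568 [0.38617847 0.27936863 0.09823288] ((387.850341796875, 278.77874755859375), (40.94521713256836, 42.17782974243164), 19.502443313598633)
 saddle 426 [0.53104291 0.32275413 0.04452079] [0.58241798 0.40978007 0.0556439 ]
 block 557 [0.4727599  0.29072981 0.07082287] [0.52276932 0.34186407 0.08281455] 0.0802950162823336
 bottle 694 [0.5521587  0.06005315]
scene base ((475.6313781738281, 303.791748046875), (187.70306396484375, 75.8393325805664), 18.436779022216797)
 pad 100 [0.38537473 0.27536106 0.09467205] ((390.092041015625, 275.1719970703125), (42.98504638671875, 48.74565505981445), 17.23655128479004)
 saddle 44 [0.53687662 0.31918275 0.04420812] [0.57964538 0.40940106 0.05595802]
 block 46 [0.47399191 0.28713241 0.07095554] [0.52502498 0.33986518 0.08530364] 0.07715232666440139
 bottle 48 [0.55283997 0.06178339]
side base ((476.52325439453125, 306.819580078125), (191.35128784179688, 77.12372589111328), 19.796707153320312)
 pad 157 [0.38628499 0.28007592 0.09725485] ((387.7668762207031, 278.3421936035156), (36.66851043701172, 44.794429779052734), 21.250198364257812)
 saddle 87 [0.53175127 0.31936285 0.04404757] [0.58239401 0.35452965 0.05487831]
 block 109 [0.47480593 0.2911699  0.07077477] [0.51963806 0.34354763 0.08441372] 0.07762323378141947
 bottle 122 [0.55051239 0.05678945]
```

Request:
{"method": "jog_arm", "body": {
  "commands": [
    [0, -15, -25, 0, 0],
    [0, -35, -60, -5, 0],
    [0, -55, -100, -10, 0],
    [0, -78, -140, -10, 0],
    [0, -100, -180, -10, 0],
    [0, -122, -220, -10, 0],
    [0, -142, -255, -10, 0],
    [0, -152, -273, -10, 0],
    [0, -152, -273, -10, 0],
    [0, -152, -273, -10, 0],
    [0, -152, -273, -10, 0]
  ]
}}

```text
t: 2.5
eef_pos: [0.5523, 0.061, 0.241]
eef_rot: [179.9, -0.0, -179.8]
contact_force: [-0.6, 0.2, -0.0]
opening: 0.998
grasp_force: 0.0
```

```bash
python3 - <<'E'
from jk import *
print(sense()['eef_pos'],sense()['eef_rot'])
im,d,W,m=cloud('wrist'); np.savez('w2.npz',im=im,d=d,W=W); cv2.imwrite('pics/w2.png',im)
M=masks(im,W); X,Y,Z=W[...,0],W[...,1],W[...,2]
b=M['brown']&(abs(X-.545)<.05)&(abs(Y-.06)<.05)&(Z>.025)&(Z<.085)
p=W[b]; print(len(p), len(p) and circ(p,.0215))
cap=(abs(X-.55)<.04)&(abs(Y-.06)<.04)&(Z>.112)&(Z<.124)
p=W[cap]; print('cap',len(p),p.min(0),p.max(0),cv2.minEnclosingCircle(p[:,:2].astype(np.float32)))
for l,st,c in comps(M['orange'],60):
    q=W[l]; print('orange',c,st,np.median(q,0),cv2.minAreaRect(q[:,:2].astype(np.float32)*1000))
E
```

```text
[0.55231936 0.06102548 0.24103907] [ 1.79937089e+02 -4.70436109e-02 -1.79767066e+02]
322 [0.55294948 0.05970718]
cap 855 [0.53303962 0.04371028 0.11247737] [0.56553343 0.07561585 0.12106256] ((0.5492887496948242, 0.0598435141146183), 0.01652565784752369)
orange [230.02362708 224.22924649] [ 204  205   52   43 1566] [0.6175976  0.02866185 0.06701783] ((619.796142578125, 28.18737030029297), (59.62040328979492, 48.10322570800781), 81.67481231689453)
```

View pics/w2.png

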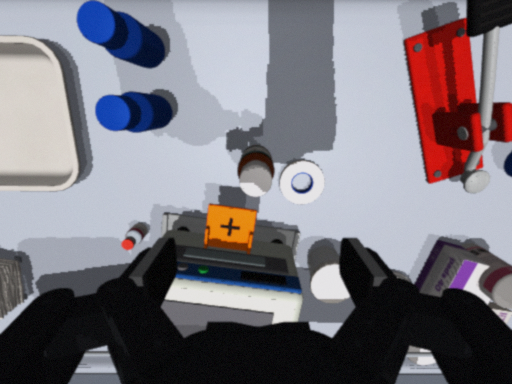

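The wrist view shows the bottle at (256,170), the pad's cross at (230,227) and the tape at (302,182). The way down onto the bottle is clear.

Request:
{"method": "jog_arm", "body": {
  "commands": [
    [0, 0, 0, 20, 0],
    [0, 1, -1, 50, 0],
    [0, 1, -1, 85, 0],
    [0, 1, -1, 120, 0],
    [0, 1, -1, 150, 0],
    [0, 1, -1, 172, 0],
    [0, 1, -1, 183, 0],
    [0, 1, -1, 187, 0],
    [0, 1, -1, 187, 0],
    [0, 1, -1, 187, 0],
    [100, 1, -1, 187, 0],
    [160, 1, -1, 187, 0],
    [200, 1, -1, 187, 0],
    [255, 1, -1, 187, 0],
    [255, 1, -1, 187, 0],
    [255, 1, -1, 187, 0]
  ],
  "squeeze": 30
}}

```text
t: 4.15
eef_pos: [0.5526, 0.0577, 0.0549]
eef_rot: [180.0, 0.1, -180.0]
contact_force: [-0.4, 0.7, 5.8]
opening: 0.485
grasp_force: 30.3
```

```bash
python3 - <<'E'
from jk import *
z=np.load('w2.npz'); im,W=z['im'],z['W']; M=masks(im,W); X,Y,Z=W[...,0],W[...,1],W[...,2]
print('cross',W[225:230,228:233].reshape(-1,3).mean(0))
# black cross pixels in orange bbox
hsv=cv2.cvtColor(im,cv2.COLOR_BGR2HSV); bb=np.zeros(im.shape[:2],bool); bb[212:242,214:248]=1
k=bb&(im.max(-1)<70); v,u=np.nonzero(k); print(u.mean(),v.mean(),len(u),np.nanmedian(W[k],0))
o=bb|True
# orange pts at top plane edges: left/right edges
q=W[M['orange']&(Z>.06)&(Z<.072)]; r=cv2.minAreaRect(q[:,:2].astype(np.float32)*1000); print(r)
# front face line: vertical face points / top edge of steriliser: z .13-.15
t=(Z>.135)&(Z<.15)&(X<.8)&(abs(Y)<.13); 
a=[]
for y in np.arange(-.05,.10,.01):
    s=X[t&(abs(Y-y)<.005)]
    if len(s)>3: a.append((y,np.percentile(s,5)))
a=np.array(a); print(np.c_[a].round(4).tolist(), np.polyfit(a[:,0],a[:,1],1))
for n in ['scene','side']:
    z=np.load(n+'.npz'); m2=masks(z['im'],z['W']); W2=z['W']
    q=W2[m2['orange']]; print(n,cv2.minAreaRect(q[:,:2].astype(np.float32)*1000))
    q=W2[m2['tray']]; q=q[(abs(q[:,0]-.49)<.14)&(abs(q[:,1]+.32)<.2)&(q[:,2]>.02)]; print('steel',len(q),cv2.minAreaRect(q[:,:2].astype(np.float32)*1000))
E
```

```text
cross [0.62191729 0.02825628 0.06762312]
230.21153846153845 226.75 52 [0.62171116 0.02827386 0.06769117]
((619.7437133789062, 28.22372817993164), (59.771697998046875, 47.93265914916992), 81.40113067626953)
[[-0.04, 0.6735], [-0.03, 0.6589], [-0.02, 0.6464], [-0.01, 0.646], [0.0, 0.6472], [0.01, 0.6485], [0.02, 0.6497], [0.03, 0.6511], [0.04, 0.6524], [0.05, 0.6538], [0.06, 0.6552], [0.07, 0.6568], [0.08, 0.6582], [0.09, 0.659], [0.1, 0.6606]] [0.01778561 0.65395194]
scene ((618.9513549804688, 26.20513153076172), (60.559417724609375, 47.01146697998047), 81.43926239013672)
steel 533 ((494.1781311035156, -315.0628662109375), (287.41290283203125, 186.67555236816406), 89.82316589355469)
side ((619.5795288085938, -0.163299560546875), (116.43798828125, 55.711952209472656), 86.29225158691406)
steel 398 ((491.6800537109375, -314.20404052734375), (292.0853576660156, 183.42599487304688), 89.97407531738281)
```

Request:
{"method": "jog_arm", "body": {
  "commands": [
    [255, 0, 0, -8, 0],
    [255, 0, 0, -25, 0],
    [255, 0, 0, -55, 0],
    [255, 0, 0, -90, 0],
    [255, 0, 0, -120, 0],
    [255, 3, -15, -138, 0],
    [255, 8, -40, -140, 0],
    [255, 13, -75, -140, 0],
    [255, 19, -115, -140, 0],
    [255, 25, -155, -140, 0],
    [255, 32, -195, -140, 0],
    [255, 38, -235, -140, 0],
    [255, 45, -275, -140, 0],
    [255, 50, -310, -140, 0],
    [255, 55, -338, -140, 0],
    [255, 57, -353, -135, 0],
    [255, 57, -358, -125, 0],
    [255, 57, -358, -110, 0],
    [255, 57, -358, -95, 0],
    [255, 57, -358, -90, 0]
  ]
}}

```text
t: 6.15
eef_pos: [0.4941, -0.2978, 0.1413]
eef_rot: [179.8, -0.2, -179.8]
contact_force: [-0.4, 0.5, -1.5]
opening: 0.486
grasp_force: 30.9
```

```bash
python3 - <<'E'
from jk import *
z=np.load('w2.npz'); im,W=z['im'],z['W']; X,Y,Z=W[...,0],W[...,1],W[...,2]
v,u=np.mgrid[0:384,0:512]
p=W[(np.hypot(u-302,v-182)<28)&(Z>.008)&(Z<.016)&(Y>.08)]
print('tape',len(p),p.min(0),p.max(0),cv2.minEnclosingCircle(p[:,:2].astype(np.float32)))
print(sense()['opening'],sense()['eef_pos'],sense()['contact_force'])
E
```

```text
tape 1249 [0.54868449 0.09320409 0.00822931] [0.60957303 0.15346131 0.01574292] ((0.5793042182922363, 0.12335529923439026), 0.03117053396999836)
0.48613456751699613 [ 0.49408079 -0.29778298  0.14125779] [-0.35470307  0.54714453 -1.473392  ]
```

Request:
{"method": "jog_arm", "body": {
  "commands": [
    [255, 0, 0, 15, 0],
    [255, 0, 0, 35, 0],
    [255, 0, 0, 55, 0],
    [255, 0, 0, 68, 0],
    [255, 0, 0, 75, 0],
    [255, 0, 0, 79, 0],
    [255, 0, 0, 81, 0],
    [255, 0, 0, 81, 0],
    [255, 0, 0, 81, 0]
  ]
}}

```text
t: 7.05
eef_pos: [0.4956, -0.3009, 0.0639]
eef_rot: [-180.0, 0.1, -180.0]
contact_force: [-0.3, 0.3, -1.5]
opening: 0.488
grasp_force: 30.9
```

Request:
{"method": "jog_arm", "body": {
  "commands": [
    [255, 0, 0, 1, 0],
    [255, 0, 0, 3, 0],
    [255, 0, 0, 4, 0],
    [255, 0, 0, 4, 0],
    [255, 0, 0, 4, 0]
  ]
}}

```text
t: 7.55
eef_pos: [0.495, -0.3005, 0.0592]
eef_rot: [180.0, -0.0, -180.0]
contact_force: [-0.3, -0.7, -1.6]
opening: 0.489
grasp_force: 30.9
```

Not in contact yet, and the underside should be about 4 mm up. I'll lower it 2 mm more.

Request:
{"method": "jog_arm", "body": {
  "commands": [
    [255, 0, 0, 1, 0],
    [255, 0, 0, 2, 0],
    [255, 0, 0, 2, 0],
    [255, 0, 0, 2, 0]
  ]
}}

```text
t: 7.95
eef_pos: [0.4952, -0.3006, 0.0574]
eef_rot: [180.0, 0.0, -180.0]
contact_force: [-0.3, 1.2, -0.6]
opening: 0.486
grasp_force: 31.0
```

Request:
{"method": "jog_arm", "body": {
  "commands": [
    [255, 0, 0, 1, 0],
    [255, 0, 0, 1, 0],
    [120, 0, 0, 1, 0],
    [80, 0, 0, 1, 0],
    [40, 0, 0, 1, 0],
    [0, 0, 0, 1, 0],
    [0, 0, 0, 1, 0],
    [0, 0, 0, 1, 0],
    [0, 0, 0, -5, 0],
    [0, 0, 0, -25, 0],
    [0, 0, 0, -60, 0],
    [0, 0, 0, -100, 0],
    [0, 0, 0, -140, 0],
    [0, 0, 0, -170, 0],
    [0, 0, 0, -180, 0],
    [0, 0, 0, -180, 0]
  ]
}}

```text
t: 9.55
eef_pos: [0.4957, -0.3011, 0.2388]
eef_rot: [-179.9, 0.2, -180.0]
contact_force: [0.7, 0.0, 0.5]
opening: 0.997
grasp_force: 0.0
```

```bash
python3 - <<'E'
from jk import *
im,d,W,m=cloud('scene'); np.savez('s3.npz',im=im,W=W)
im2,d2,W2,m2=cloud('side')
for a,b in ((im,W),(im2,W2)):
    X,Y,Z=b[...,0],b[...,1],b[...,2]
    p=b[masks(a,b)['brown']&(abs(X-.49)<.08)&(abs(Y+.3)<.08)&(Z>.03)&(Z<.1)]; print(len(p),circ(p,.0215) if len(p) else '', p.max(0),p.min(0))
cv2.imwrite('pics/s3.png',cv2.resize(np.hstack([im[190:350,200:400],im2[80:240,230:430]]),None,fx=2,fy=2))
E
```

```text
74 [ 0.49719427 -0.29790345] [ 0.50686503 -0.28359532  0.09744513] [ 0.47228691 -0.32053132  0.06865201]
118 [ 0.4952827 -0.3021085] [ 0.50709241 -0.27413523  0.09835187] [ 0.47248436 -0.30276342  0.03001265]
```

View pics/s3.png

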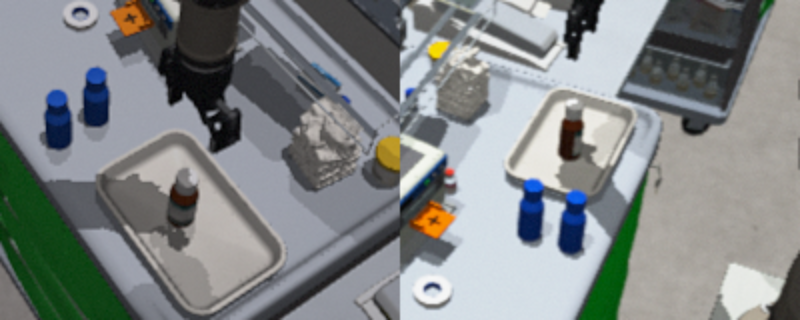

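The bottle stands upright in the tray near its middle (scene crop (183,200), side crop (572,130)). Next is the jack.

Request:
{"method": "jog_arm", "body": {
  "commands": [
    [0, 0, 10, 0, 0],
    [0, 0, 30, 0, 0],
    [0, 0, 60, 0, 0],
    [0, 0, 100, 0, 0],
    [0, 0, 140, 0, -0.05],
    [0, 0, 180, 0, -0.1],
    [0, 0, 220, 0, -0.15],
    [0, 0, 260, 0, -0.2],
    [0, -2, 300, 0, -0.25],
    [0, -2, 340, 0, -0.3],
    [0, -2, 380, 0, -0.332],
    [0, -2, 420, 0, -0.332],
    [0, -2, 460, 0, -0.332],
    [0, -2, 500, 0, -0.332],
    [0, -2, 540, 0, -0.332],
    [0, -2, 575, 0, -0.332],
    [0, -2, 600, 0, -0.332],
    [0, -2, 615, 0, -0.332],
    [0, -2, 616, 0, -0.332],
    [0, -2, 616, 0, -0.332]
  ]
}}

```text
t: 11.65
eef_pos: [0.4967, 0.3141, 0.2366]
eef_rot: [-179.9, -0.1, -161.0]
contact_force: [-0.3, -0.0, -0.6]
opening: 1.002
grasp_force: 0.0
```

```bash
python3 - <<'E'
from jk import *
s=sense(); print(s['eef_pos'],s['eef_rot'],s['joint_positions'])
im,d,W,m=cloud('wrist'); M=masks(im,W); X,Y,Z=W[...,0],W[...,1],W[...,2]
print(base(W,M['red']))
n=(abs(X-.49)<.15)&(abs(Y-.31)<.1)
p=W[n&M['red']&(Z>.074)&(Z<.086)]; print('blk',len(p),np.median(p[:,2]),cv2.minAreaRect(p[:,:2].astype(np.float32)*1000))
p=W[n&(im.max(-1)<60)&(Z>.088)&(Z<.105)&(X<.43)]; print('pad',np.median(p,0),cv2.minAreaRect(p[:,:2].astype(np.float32)*1000))
E
```

```text
[0.49669433 0.31412924 0.23655509] [-1.79918665e+02 -8.97340244e-02 -1.61002881e+02] [-45.02807433  16.49026819  10.57457847  96.62922731  -3.17906485
  67.28586658  75.35218922]
((477.95086669921875, 308.26446533203125), (190.86224365234375, 73.4594955444336), 18.752845764160156)
blk 695 0.0802501497621525 ((499.6133728027344, 315.3546447753906), (43.16165542602539, 44.01128387451172), 19.16611099243164)
pad [0.38817074 0.27798499 0.0980753 ] ((388.7298889160156, 278.1385803222656), (40.850669860839844, 43.06432342529297), 18.695009231567383)
```

Request:
{"method": "jog_arm", "body": {
  "commands": [
    [0, -1, 0, 20, 0],
    [0, -3, 0, 50, 0],
    [0, -3, 0, 85, 0],
    [0, -3, 0, 120, 0],
    [0, -3, 0, 150, 0],
    [0, -3, 0, 177, 0],
    [0, -3, 0, 193, 0],
    [0, -3, 0, 201, 0],
    [0, -3, 0, 201, 0],
    [0, -3, 0, 201, 0],
    [100, -3, 0, 201, 0],
    [160, -3, 0, 201, 0],
    [255, -3, 0, 201, 0],
    [255, -3, 0, 201, 0],
    [255, -3, 0, 201, 0],
    [255, -3, 0, 201, 0]
  ],
  "squeeze": 100
}}

```text
t: 13.3
eef_pos: [0.5007, 0.3163, 0.0374]
eef_rot: [-180.0, 0.1, -161.0]
contact_force: [0.4, -2.7, 6.7]
opening: 0.503
grasp_force: 103.3
```

Request:
{"method": "jog_arm", "body": {
  "commands": [
    [255, 0, 0, -5, 0],
    [255, 0, 0, -15, 0],
    [255, 0, 0, -28, 0],
    [255, 0, 0, -40, 0],
    [255, 4, -2, -45, 0],
    [255, 12, -10, -45, 0.02],
    [255, 22, -25, -45, 0.06],
    [255, 34, -44, -45, 0.1],
    [255, 46, -65, -45, 0.15],
    [255, 58, -87, -45, 0.2],
    [255, 70, -110, -45, 0.25],
    [255, 82, -133, -45, 0.3],
    [255, 94, -156, -45, 0.35],
    [255, 105, -178, -45, 0.4],
    [255, 115, -198, -45, 0.44],
    [255, 123, -215, -45, 0.465],
    [255, 130, -227, -45, 0.475],
    [255, 133, -233, -45, 0.475],
    [255, 133, -233, -45, 0.475],
    [255, 133, -233, -45, 0.475]
  ]
}}

```text
t: 15.3
eef_pos: [0.4504, 0.0538, 0.0814]
eef_rot: [179.9, 0.0, 171.9]
contact_force: [0.5, 0.6, -7.5]
opening: 0.5
grasp_force: 102.5
```

```bash
python3 - <<'E'
from jk import *
s=sense(); print(s['eef_pos'],s['eef_rot'],s['joint_positions'],s['opening'],s['contact_force'],s['ft_torque'])
for n in ['scene','side','wrist']:
    im,d,W,m=cloud(n); M=masks(im,W); X,Y,Z=W[...,0],W[...,1],W[...,2]
    q=(abs(X-.42)<.17)&(abs(Y-.06)<.1)
    r=W[q&M['red']&(Z<.07)&(Z>.035)]
    if len(r)>20: print(n,'base',len(r),np.median(r[:,2]),cv2.minAreaRect(r[:,:2].astype(np.float32)*1000))
    p=W[q&(im.max(-1)<60)&(Z>.12)&(Z<.16)&(X<.38)]
    if len(p)>4: print(n,'pad',len(p),np.median(p,0),cv2.minAreaRect(p[:,:2].astype(np.float32)*1000))
    cv2.imwrite(f'pics/{n}4.png',im)
E
```

```text
[0.45040299 0.05379491 0.08136788] [1.79944988e+02 2.63107103e-02 1.71885015e+02] [-30.23076479  14.36429894  20.51053683 123.31534757  -7.33367573
  43.38898416  76.91421845] 0.5004245218478113 [ 0.54387981  0.5798514  -7.5457064 ] [ 0.07098542 -0.13863472  0.0072088 ]
scene base 653 0.05004225508952403 ((424.9433898925781, 53.801673889160156), (78.68096923828125, 192.861083984375), 78.87067413330078)
scene pad 143 [0.33146308 0.06678798 0.13850989] ((332.31884765625, 67.79069519042969), (48.80171585083008, 41.559444427490234), 87.80169677734375)
side base 825 0.052222520576562334 ((425.0950927734375, 57.41179656982422), (82.52473449707031, 190.21328735351562), 81.5526123046875)
side pad 139 [0.32986605 0.07484984 0.14110891] ((331.1276550292969, 70.7362060546875), (45.07231140136719, 40.042728424072266), 77.64553833007812)
wrist base 16670 0.052845932091496295 ((425.45379638671875, 58.812461853027344), (74.7899169921875, 191.57276916503906), 82.10879516601562)
wrist pad 2064 [0.35229938 0.06777307 0.13705403] ((352.2680969238281, 68.70558166503906), (42.61674118041992, 3.6460788249969482), 81.68334197998047)
```

View pics/side4.png

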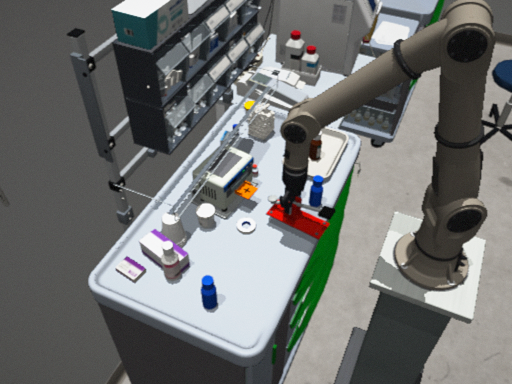

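The side view shows the jack held level at (298,218), short of the pad at (247,190), with the path clear. I'll lower it, then slide it under.

Request:
{"method": "jog_arm", "body": {
  "commands": [
    [255, 0, 0, 8, 0],
    [255, 0, 0, 20, 0],
    [255, 0, 0, 31, 0],
    [255, 0, 0, 37, 0],
    [255, 0, 0, 39, 0],
    [255, -4, 0, 39, 0],
    [255, -14, 0, 39, 0],
    [255, -28, -1, 39, 0],
    [255, -42, -1, 39, 0],
    [255, -56, -2, 39, 0],
    [255, -70, -2, 39, 0],
    [255, -82, -3, 39, 0],
    [255, -92, -3, 39, 0],
    [255, -98, -3, 39, 0],
    [255, -101, -3, 39, 0],
    [255, -102, -3, 39, 0],
    [255, -102, -3, 39, 0],
    [255, -102, -3, 39, 0]
  ]
}}

```text
t: 17.25
eef_pos: [0.5499, 0.0355, 0.0422]
eef_rot: [180.0, -0.0, 171.8]
contact_force: [0.3, 0.4, -7.3]
opening: 0.505
grasp_force: 102.5
```

Request:
{"method": "jog_arm", "body": {
  "commands": [
    [255, -1, 1, 2, 0],
    [255, -1, 1, 4, 0],
    [255, -1, 1, 5, 0],
    [255, -1, 1, 5, 0],
    [255, -1, 1, 5, 0]
  ]
}}

```text
t: 17.75
eef_pos: [0.5516, 0.0364, 0.0375]
eef_rot: [180.0, -0.0, 171.8]
contact_force: [-1.5, 0.6, -2.8]
opening: 0.498
grasp_force: 102.8
```

Request:
{"method": "jog_arm", "body": {
  "commands": [
    [255, 0, 0, 1, 0],
    [255, 0, 0, 1, 0],
    [120, 0, 0, 1, 0],
    [80, 0, 0, 1, 0],
    [40, 0, 0, 1, 0],
    [0, 0, 0, 1, 0],
    [0, 0, 0, 1, 0],
    [0, 0, 0, 1, 0],
    [0, 0, 0, -8, 0],
    [0, 0, 0, -30, 0],
    [0, 0, 0, -65, 0],
    [0, 0, 0, -105, 0],
    [0, 0, 0, -145, 0],
    [0, 0, 0, -185, 0],
    [0, 0, 0, -200, 0],
    [0, 0, 0, -200, 0],
    [0, 0, 0, -200, 0]
  ],
  "squeeze": 40
}}

```text
t: 19.45
eef_pos: [0.5512, 0.0361, 0.237]
eef_rot: [180.0, -0.0, 171.8]
contact_force: [0.4, 1.4, 0.1]
opening: 1.001
grasp_force: 0.0
```

```bash
cat > chk.py <<'E'
from jk import *
s=sense(); print(s['t'],s['eef_pos'],s['eef_rot'])
im,d,W,m=cloud('wrist'); M=masks(im,W); X,Y,Z=W[...,0],W[...,1],W[...,2]
q=(abs(X-.53)<.17)&(abs(Y-.045)<.1)
(cx,cy),sz,a=base(W,M['red']&q); print('base',cx,cy,sz,a)
if sz[0]<sz[1]: a-=90
o=np.array([cx,cy])/1000+.0225*np.array([np.cos(np.radians(a)),np.sin(np.radians(a))]); print('origin',o,'yaw',a,'saddle',o+.074*np.array([np.cos(np.radians(a)),np.sin(np.radians(a))]))
p=W[q&M['red']&(Z>.074)&(Z<.086)&(X<.59)]; print('blk',len(p),cv2.minAreaRect(p[:,:2].astype(np.float32)*1000))
p=W[q&(im.max(-1)<60)&(Z>.085)&(Z<.105)&(X<.48)]
if len(p)>9: print('pad',len(p),np.median(p,0),cv2.minAreaRect(p[:,:2].astype(np.float32)*1000))
k=q&(im.max(-1)<70)&(abs(X-.6216)<.014)&(abs(Y-.028)<.014)&(Z>.06)&(Z<.075); print('cross',k.sum(),np.median(W[k],0))
cv2.imwrite('pics/chk.png',im)
E
python3 chk.py
```

```text
19.45 [0.55118852 0.03612751 0.23703472] [ 1.79988366e+02 -2.43723603e-02  1.71821741e+02]
base 526.7921752929688 40.935752868652344 (73.5075912475586, 189.92779541015625) 81.84896850585938
origin [0.54906488 0.03774564] yaw -8.151031494140625 saddle [0.62231731 0.0272537 ]
blk 728 ((517.5796508789062, 41.35908508300781), (43.3866081237793, 107.36727142333984), 83.09476470947266)
pad 2152 [0.43415212 0.05459372 0.0980263 ] ((434.7234802246094, 54.43879699707031), (42.73845291137695, 40.9423942565918), 81.76895904541016)
cross 53 [0.62171776 0.02820688 0.06777612]
```

View pics/chk.png

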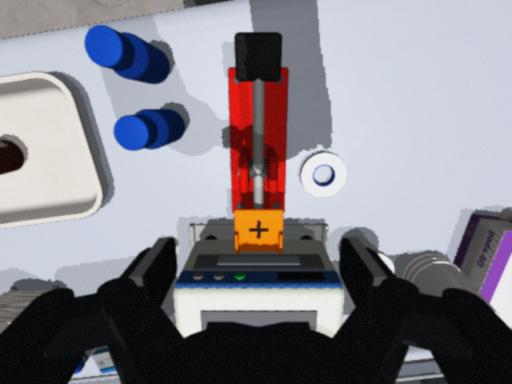

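The wrist view shows the jack standing with its saddle under the cross (258,230) and its press pad at (258,57). By measurement the saddle is within about 1 mm of the mark. I'll close the fingers and go above the press pad.

Request:
{"method": "jog_arm", "body": {
  "commands": [
    [255, 10, 0, 0, 0],
    [255, 35, 0, 0, 0],
    [255, 65, 1, 0, 0],
    [255, 95, 1, 10, 0],
    [255, 113, 1, 30, 0],
    [255, 120, 1, 60, 0],
    [255, 120, 1, 90, 0],
    [255, 120, 1, 112, 0],
    [255, 120, 1, 120, 0],
    [255, 120, 1, 120, 0],
    [255, 120, 1, 120, 0]
  ]
}}

```text
t: 20.6
eef_pos: [0.4334, 0.0543, 0.1178]
eef_rot: [180.0, 0.0, 171.8]
contact_force: [0.4, 0.6, 0.9]
opening: 0.002
grasp_force: 0.0
```

Request:
{"method": "jog_arm", "body": {
  "commands": [
    [255, 0, 0, 10, 0],
    [255, 0, 0, 18, 0],
    [255, 0, 0, 24, 0],
    [255, 0, 0, 29, 0],
    [255, 1, 0, 34, 0],
    [255, 1, 0, 39, 0],
    [255, 2, 0, 44, 0],
    [255, 2, 0, 48, 0],
    [255, 3, 0, 52, 0],
    [255, 3, 0, 55, 0],
    [255, 3, 0, 58, 0],
    [255, 4, 0, 60, 0],
    [255, 4, 0, 62, 0],
    [255, 4, 0, 62, 0],
    [255, 4, 0, 62, 0],
    [255, 4, 0, 62, 0]
  ]
}}

```text
t: 22.2
eef_pos: [0.4307, 0.0546, 0.0561]
eef_rot: [180.0, 0.2, 171.8]
contact_force: [-0.6, -1.1, 7.7]
opening: 0.003
grasp_force: 4.1
```

```bash
cat > lift.py <<'E'
from jk import *
s=sense(); print(s['t'],s['eef_pos'],s['contact_force'])
for n in ['scene','side']:
    im,d,W,m=cloud(n); M=masks(im,W); X,Y,Z=W[...,0],W[...,1],W[...,2]
    q=M['orange']&(abs(X-.62)<.05)&(abs(Y-.03)<.04)
    p=W[q]; 
    # jack base
    b=base(W,M['red']&(abs(X-.53)<.17)&(abs(Y-.045)<.1)); print(n,'orange',len(p),np.median(p,0),'base',b)
    cv2.imwrite(f'pics/lift_{n}.png',im)
E
python3 lift.py
```

```text
22.2 [0.43070569 0.05458553 0.0561466 ] [-0.58127086 -1.10780494  7.66565353]
scene orange 165 [0.62117974 0.02704862 0.08219286] base ((526.3983154296875, 34.58814239501953), (70.37590789794922, 190.6336669921875), 80.30355834960938)
side orange 193 [0.62325436 0.02662922 0.08497321] base ((526.5670166015625, 41.53334045410156), (72.82477569580078, 191.43539428710938), 81.15804290771484)
```

The pad rose 18 mm, which is about 0.13 rad, and the jack has not moved. I'll let it down.

Request:
{"method": "jog_arm", "body": {
  "commands": [
    [255, 0, 0, -4, 0],
    [255, 0, 0, -9, 0],
    [255, -1, 0, -14, 0],
    [255, -1, 0, -19, 0],
    [255, -2, 0, -24, 0],
    [255, -2, 0, -30, 0],
    [255, -3, 0, -36, 0],
    [255, -4, 0, -42, 0],
    [255, -4, 0, -50, 0],
    [255, -4, 0, -58, 0],
    [255, -4, 0, -62, 0],
    [255, -4, 0, -62, 0],
    [255, -4, 0, -62, 0],
    [255, -4, 0, -62, 0],
    [255, -4, 0, -62, 0],
    [255, -4, 0, -62, 0]
  ]
}}

```text
t: 23.9
eef_pos: [0.4328, 0.0542, 0.1171]
eef_rot: [-180.0, -0.0, 171.8]
contact_force: [0.4, 0.2, 0.1]
opening: 0.002
grasp_force: 0.0
```

```bash
python3 lift.py; python3 chk.py
```

```text
23.9 [0.43284801 0.05415479 0.1170626 ] [0.36211419 0.17741155 0.05553564]
scene orange 145 [0.61730509 0.0269331  0.06416497] base ((526.087646484375, 38.439369201660156), (76.22990417480469, 190.21939086914062), 81.21611785888672)
side orange 189 [0.6196532  0.02547531 0.06650136] base ((525.2736206054688, 39.67457580566406), (78.90914154052734, 193.15428161621094), 81.88507080078125)
24.0 [0.43293674 0.05417431 0.11713454] [-1.79993399e+02 -1.69764708e-02  1.71823530e+02]
base 474.75115966796875 48.57743453979492 (73.47297668457031, 87.76115417480469) 81.96546936035156
origin [0.4970303  0.04543261] yaw -8.034530639648438 saddle [0.57030392 0.03508964]
blk 0 ((0.0, 0.0), (0.0, 0.0), 0.0)
pad 2587 [0.42395285 0.05584638 0.09925985] ((432.381103515625, 54.72584533691406), (41.975990295410156, 38.98877716064453), 82.07867431640625)
cross 0 [nan nan nan]
  return _methods._mean(a, axis=axis, dtype=dtype,
  ret = um.true_divide(
```

The steriliser is fully down and the jack has stayed put. Now the second press, which I'll hold.

Request:
{"method": "jog_arm", "body": {
  "commands": [
    [255, 0, 0, 10, 0],
    [255, 0, 0, 18, 0],
    [255, 0, 0, 24, 0],
    [255, 0, 0, 29, 0],
    [255, 1, 0, 34, 0],
    [255, 1, 0, 39, 0],
    [255, 2, 0, 44, 0],
    [255, 2, 0, 48, 0],
    [255, 3, 0, 52, 0],
    [255, 3, 0, 55, 0],
    [255, 3, 0, 58, 0],
    [255, 4, 0, 60, 0],
    [255, 4, 0, 62, 0],
    [255, 4, 0, 63, 0],
    [255, 4, 0, 63, 0],
    [255, 4, 0, 63, 0],
    [255, 4, 0, 63, 0],
    [255, 4, 0, 63, 0]
  ]
}}

```text
t: 25.85
eef_pos: [0.4306, 0.0545, 0.0552]
eef_rot: [180.0, 0.2, 171.8]
contact_force: [-1.0, -0.7, 8.7]
opening: -0.001
grasp_force: 4.2
```

```bash
python3 lift.py; python3 - <<'E'
import cv2,numpy as np
a=cv2.imread('pics/lift_scene.png')[100:350,150:350]; b=cv2.imread('pics/lift_side.png')[80:330,170:370]
cv2.imwrite('pics/fin.png',cv2.resize(np.hstack([a,b]),None,fx=2,fy=2))
E
```

```text
25.85 [0.43064317 0.05445463 0.0551651 ] [-0.97188093 -0.68022291  8.67517047]
scene orange 155 [0.61893574 0.02801051 0.08321507] base ((525.9139404296875, 36.38032531738281), (71.30406951904297, 191.4452362060547), 82.22521209716797)
side orange 193 [0.62201143 0.02587192 0.08580208] base ((526.5081176757812, 40.971317291259766), (75.00444030761719, 193.15896606445312), 81.28338623046875)
```

View pics/fin.png

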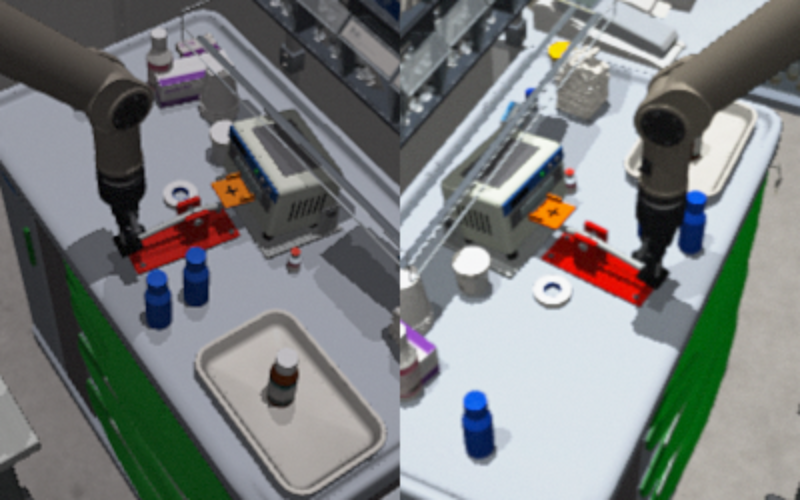

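The picture shows the steriliser's front raised with the pad on the jack (scene crop (235,190)), the fingers holding the handle down (128,245), and the bottle upright in the tray (284,378). The pad is up 19 mm and the push is 8.7 N.

```bash
python3 -c "
from workcell import close_job
print(close_job())"
```

```text
the job is handed in; nothing more can be done
None
```

The job is handed in at about 26 s: the bottle stands upright in the steel tray, the jack is under the lift mark to within about 1 mm, the trial stroke raised the steriliser and let it right down, and the handle is now held fully down with the lift pad up about 19 mm; the verdict itself was not shown to me.

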